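# Open the latched gate of the drive locker

### The arm

A 6-joint arm with a two-finger parallel gripper is mounted at the origin on the work surface. World frame = base frame: x ahead of the robot, y to its left, z up, the work surface at z = 0. Lengths are in m, angles in rad, forces in N, time in s.
With the tool pointing down it reaches from about 0.35 to 0.95 m from the base axis. Payload 17.4 kg.
Tool frame: the origin (TCP) lies between the finger pads; the fingertips stand 17 mm ahead of it and the grasp point (between the pads) lies 2 mm behind it (ctrl.tip_reach is the distance from the TCP to the fingertips, in m); z points along the fingers, y is the line along which they close (so a half turn about z gives the same grasp; the last joint's range is limited). The gripper opens to 93 mm and grips with 3 to 60 N. Pads are 15 mm wide; open, the fingers measure 128 mm over their backs; the gripper's body (75 mm by 188 mm) begins 65 mm behind the grasp point.
Start: joints at [1.309, 0.116, 1.442, -0, 1.584, -0.038], TCP at [0.15, 0.658, 0.207] pointing down, gripper open.
Joint ranges: [-2.83, 2.83], [-0.83, 2.19], [0.07, 2.5], [-1.14, 4.28], [0.01, 3], [-2.97, 2.97]. Speed limits (rad/s): [1.89, 1.89, 2.22, 3.14, 3.14, 3.14].

### API

Orientations are given as a 3x3 rotation matrix whose columns are the frame's x, y, z axes.
In Python, from bench import get_state, eyes, job, ctrl gives the robot as it stands. The module is installed in compiled form; this text tells all that it offers.
- The arm moves only by the tool arm_command, never from a script. Its argument "increments" is text: rows parted by semicolons, each of 5 numbers parted by spaces: the shift along the tool's x, y, z in m, then the turn about the tool's z in degrees, then the gripper's target within -1 to 1 (shut at 1, half-way at 0, fully open at -1). A call has 1 to 5 rows; each row is the pose to reach, as a shift and turn from the pose commanded when the call began, along the tool's axes at that moment; what a row does not reach only later rows make up. A row lasts 1/12 s, in which the tool goes at most 41.7 mm and 7.16 degrees, less where a joint would pass 70% of its speed; a pose out of reach is approached as far as the arm can. A call with a gripper value outside its range is refused whole. The fingers move at their own pace and stop on an object; the grip force is fixed at half the most. Time passes only in rows, so rows that repeat a pose let the fingers close. It gives the time, the measured TCP pose, the force, the opening and the grip force at its end, in the units of the state.
- get_state(): the state, without advancing time (a new reading comes with each control period).
- eyes.grab_frame(name): name is "scene" or "top"; returns the picture (384x512x3 uint8, red, green, blue); there is no depth.
- eyes.camera_info(name): a dict with "fov_y" (degrees; the focal length in pixels is half the picture's height over the tangent of half this angle, whatever the lens; pixels are square), "cx", "cy" (the principal point, pixels), "origin" and "rotation" of the camera in the world. Camera axes: x right, y down, z forward; pixel columns grow to the right and rows downward; lengths in m; the calibration is good to about 2 mm. A picture is of the moment at which its call begins. camera_info takes no time and is no camera call.
- job.hand_in(): hands the job in; it is judged then, once.
The state is a dict: "time_s": time; "qpos": joint angles; "qvel": joint speeds; "joint_torque": joint torques, N m; "tcp_pos": TCP position; "tcp_rot": TCP orientation; "ft_force": force on the tool from outside, world axes, zero at the start; "ft_torque": the same for the moment, N m; "width": finger opening in m; "grasp_force": force on a finger pad.
Only numpy, scipy, OpenCV 4.12 (cv2) and the standard library are available. Lean on these libraries where they do the work, as an engineer would, in place of code of your own. Each camera call takes 0.05 s, during which the arm holds its last target. There are 200 camera calls.

### The job

Open the gate of the small steel drive locker: its gravity latch bar hangs under the hooked lip of its catch, so press the gate firmly but gently home against its rubber buffer and lift the bar by its thumb plate until it is clear of the catch. Then swing the gate towards you, fully open until it rests against the rubber stop post, without flinging or ramming it, let the bar back down, let go, and leave the other things where they are.

Things in the scene. Friction and masses are not known exactly. Their poses are not given: they have to be found in the camera images.
- locker: fixed grey steel locker with barred sides, 232 mm wide (y), 218 mm deep, flat roof 160 mm high starting 18 mm behind the gate's mid-plane; origin on the table in the middle of the closed gate's mid-plane; x points into the locker (away from the robot at yaw 0), y left, z up. The gate is its front side.
- gate_hinge (a point): point on the gate's vertical hinge axis at table height (locker x 0, y +85 mm). Axes turn with the gate: x normal to it (locker x when shut), -y along the gate from the hinge to its free edge. Gate: grey framed panel 169 mm to its free edge, 12 mm thick (hinge axis in its mid-plane), z 12 to 150 mm, about 0.8 kg; it stays where it is left (hinge friction 0.06 N m).
- gate (a joint): gate angle, rad: about 0.002 to 0.008 when latched; grows as the free edge swings out to locker -x (clockwise from above); pressed inwards it gets hard at about -0.027. Unlatched, the buffer springs it ajar to about 0.03.
- thumb_plate (a point): grip point on the latch bar's upright steel thumb plate: 26 mm wide along the bar, 8 mm thick across the gate (locker x). With the bar down its top is at z 215 mm and this point, in its mid-plane, at z 196 mm, 130 mm from the hinge along the gate, 17 mm in front of the gate's mid-plane. Above z 160 mm both faces are free: pinch it from above across its thickness.
- latch (a joint): latch bar angle, rad: 0 = down, level; grows as the free end rises; hard stop 0.32; falls by gravity; over the catch from 0.16 on. It turns about the gate's normal on a pivot 40 mm from the hinge along the gate, 17 mm in front of its mid-plane, z 120 mm. The thumb plate's grip point lies 90 mm beyond and 76 mm above the pivot, so in lifting it also leans to the hinge. About 0.14 kg.
- catch: fixed steel hook on the locker's right post, 22 mm wide, for the bar's end (bar 14 mm high, 8 mm thick), 187 mm from the hinge. Its tooth is in front (-x) of the bar, its lip reaches 4.5 mm back over it: the bar end must go 4.5 mm to locker +x from rest before it can rise; pulled or lifted without that it jams. Origin: middle of the seat, z 120 mm, up to 0.5 mm in or out. Axes as the locker's.
- buffer: sprung rubber plunger, 14 mm wide, behind the gate, 150 mm from the hinge and 75 mm up; origin at the middle of its face, x as the locker's. It pushes the gate out with 4 to 5 N when latched, 1 N more per mm pressed, and is hard 5.5 to 6.5 mm (at the bar's end) from the latched rest. Pressing the thumb plate with 11 to 14 N, turning along with the gate, frees the bar; harder only strains it.
- stop_post: fixed rubber post, radius 15 mm, 66 mm high (steel foot radius 24 mm, 6 mm high); origin at the foot's centre on the table. It stands before the locker near the hinge side and stops the open gate's front face at about 1.2 to 1.45 rad; its place varies.
- tape_roll: bystander: clear tape roll lying flat, 84 mm wide, 45 mm high; origin under its centre
- screw_jar: bystander: glass jar, 60 mm wide, 85 mm high; origin under its centre
- mug: bystander: white mug, 76 mm wide, 92 mm high; origin under its centre
- drive_case: bystander: black flat drive case 115 x 80 x 20 mm lying on the locker's roof; origin under its centre
- screwdriver: bystander: screwdriver lying on the table; origin under its middle
- brush: bystander: hand brush lying on the table; origin under its middle
- carton: bystander: small carton 90 x 110 x 90 mm; origin under its centre
Mind the look-alikes: they are no part of the job. Of the things that look like the stop_post, the middle-sized one is meant.

How it is judged:
On the way, in this order (a step that is already met when the one before it is completed fails the run):
1. the latch bar is lifted clear of its catch while the gate is still shut (value of joint latch above 0.15 rad and value of joint gate below 0.06 rad), for 0.1 s.
2. the gate is swung well open (value of joint gate above 0.6 rad), for 0.1 s.
At the end, for the whole second after the job is handed in: the gate stands open with its front face within 9 mm of the stop post (its mid-plane within 30 mm of the post's axis), at rest, with the latch bar down again (below 0.04 rad) (x of stop_post in the frame of gate_hinge above -0.03 m and value of joint gate above 0.9 rad and value of joint latch below 0.04 rad and velocity of joint gate between -0.05 and 0.05 rad/s); the robot touches nothing.
It fails at once if the latch bar is forced against its catch with more than 12 N (contact force between latch and catch above 12 N).
It fails at once if the gate is rammed against its rubber buffer with more than 18 N (contact force between gate and buffer above 18 N).
It fails at once if the gate is rammed into the stop post with more than 20 N (contact force between gate and stop_post above 20 N).
It fails at once if the gate is flung (faster than 2 rad/s) (velocity of joint gate above 2 rad/s).
It fails at once if a bystander is moved by more than 25 mm (distance of any of tape_roll, screw_jar, mug, drive_case, screwdriver, brush, carton from where it was at the start of the episode above 0.025 m).
It also fails if it takes over 72 s, if anything falls off the work surface, if the arm or the gripper's body presses on something with over 40 N, if the wrist force passes 120 N, or if a joint passes its speed limit or range.

## Working session

There is one attempt and no reset: what is moved stays moved. The work goes in short steps, Python scripts to look and compute and a tool call to move; the robot and the scene stay as the last step left them, time stands still between calls to the robot, and variables do not carry over. Pictures are saved under pics/ and viewed, at most 10 in all, crops included, and the job is handed in when it is done.

Besides the shell and the picture viewer there is one more tool, called as a command line: name --argument value ..., lists and objects as JSON in quotes. arm_command: Moves the arm, as the interface text tells. Its arguments: {"type":"object","properties":{"increments":{"type":"string"}},"required":["increments"]}

```bash
mkdir -p pics; python3 - <<'E'
from bench import get_state, eyes, job, ctrl
import cv2,numpy as np
for n in("scene","top"):
    im=eyes.grab_frame(n); cv2.imwrite(f"pics/{n}0.png",im[:,:,::-1])
    big=cv2.resize(im,(800,600),interpolation=cv2.INTER_CUBIC); cv2.imwrite(f"pics/{n}0b.png",big[:,:,::-1])
    print(n,eyes.camera_info(n))
s=get_state();print(s);print(ctrl.tip_reach)
E
```

```text
scene {'fov_y': 43.96333644411692, 'cx': 251.2410479627049, 'cy': 197.72492209804113, 'origin': array([ 0.2327911 , -0.68811923,  1.14409961]), 'rotation': array([[ 0.91533536, -0.3040824 ,  0.26399823],
       [-0.40235999, -0.71725285,  0.56890667],
       [ 0.01635898, -0.62696272, -0.77887748]])}
top {'fov_y': 51.59728440973436, 'cx': 267.7203996296026, 'cy': 194.64628796106922, 'origin': array([0.28270705, 0.0076205 , 1.3823711 ]), 'rotation': array([[-0.02398089, -0.97621757,  0.2154627 ],
       [-0.99971184,  0.02364921, -0.00411766],
       [-0.00107579, -0.21549936, -0.97650339]])}
{'time_s': 0.1, 'qpos': array([ 1.30919156e+00,  1.16462662e-01,  1.44218141e+00,  6.80716751e-06,
        1.58398569e+00, -3.77876447e-02]), 'qvel': array([-2.44326430e-04, -1.24996009e-03, -1.67680769e-03,  9.30521127e-05,
        1.50228716e-03,  2.60222374e-04]), 'joint_torque': array([ 1.73842625e-03, -7.22908258e+01, -6.23861217e+01,  7.81029230e-02,
        2.29596550e-02, -9.39626352e-05]), 'tcp_pos': array([0.1497693 , 0.6579864 , 0.20587297]), 'tcp_rot': array([[-9.75057345e-01,  2.21952921e-01, -2.74804308e-04],
       [ 2.21953086e-01,  9.75056833e-01, -1.00006490e-03],
       [ 4.59824921e-05, -1.03611429e-03, -9.99999462e-01]]), 'ft_force': array([-0.23996355, -0.54603388,  0.11933762]), 'ft_torque': array([-0.00406733, -0.00378531,  0.087317  ]), 'grasp_force': 0.0, 'width': 0.09298987148102467}
0.017
```

View pics/scene0b.png

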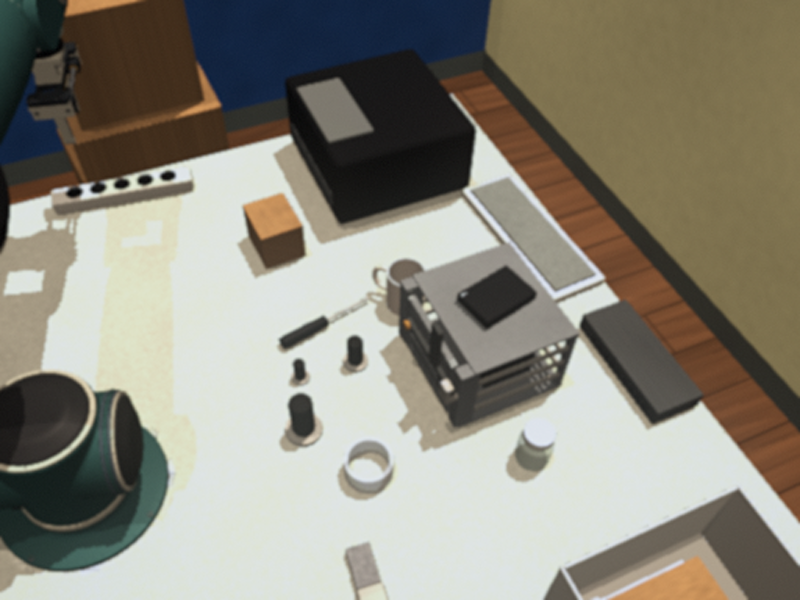

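View pics/top0b.png

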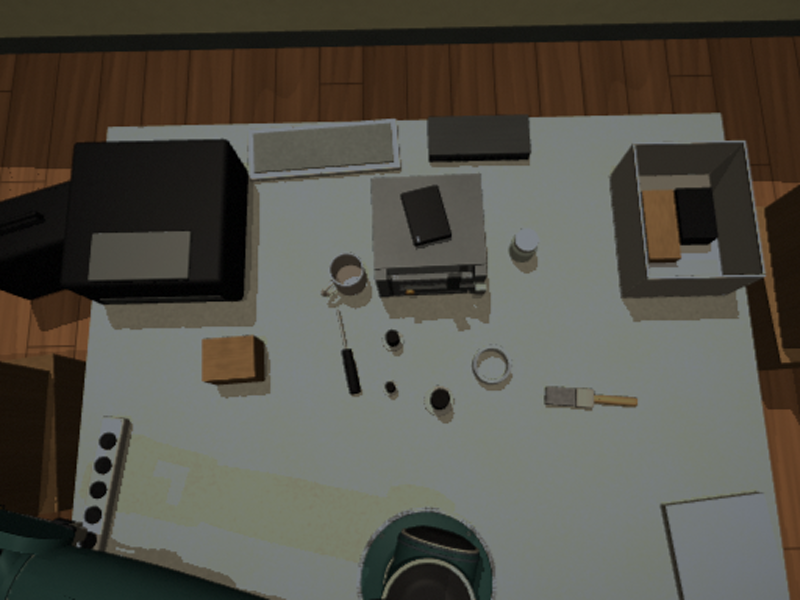

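Both views show the locker, with its roof at top (372-485,178-265), and three dark posts. In the top view (800x600) they are small (391,387), middle (393,339) and large (440,399). In the scene view they are (299,371), (355,352) and (302,415). The middle-sized one near the hinge side of the gate fits stop_post. I'll confirm it and the thumb plate in an enlarged crop.

```bash
cat > h.py <<'E'
import numpy as np
from bench import eyes
def cam(n):
    c=eyes.camera_info(n); f=192/np.tan(np.radians(c['fov_y']/2)); return c,f
def ray(n,u,v):
    c,f=cam(n); d=c['rotation']@np.array([(u-c['cx'])/f,(v-c['cy'])/f,1]); return c['origin'],d/np.linalg.norm(d)
def onz(n,u,v,z):
    o,d=ray(n,u,v); return o+d*(z-o[2])/d[2]
def tri(a,b):
    (o1,d1),(o2,d2)=ray("scene",*a),ray("top",*b)
    t=np.linalg.lstsq(np.c_[d1,-d2],o2-o1,rcond=None)[0]
    p,q=o1+t[0]*d1,o2+t[1]*d2; return (p+q)/2,np.linalg.norm(p-q)
def proj(n,p):
    c,f=cam(n); q=c['rotation'].T@(np.array(p)-c['origin']); return np.array([c['cx']+f*q[0]/q[2],c['cy']+f*q[1]/q[2]])
E
python3 - <<'E'
import cv2,numpy as np
a=cv2.imread("pics/scene0.png")[150:290,180:380]; b=cv2.imread("pics/top0.png")[105:270,225:325]
a=cv2.resize(a,(800,560),interpolation=cv2.INTER_CUBIC)
cv2.imwrite("pics/c1.png",cv2.convertScaleAbs(a,alpha=1.6,beta=15))
b=cv2.imread("pics/top0.png")[105:225,225:385]; b=cv2.resize(b,(800,600),interpolation=cv2.INTER_CUBIC)
cv2.imwrite("pics/c2.png",cv2.convertScaleAbs(b,alpha=1.8,beta=15))
# roof contour in top view
g=cv2.imread("pics/top0.png"); 
print(g[125,245],g[160,250],g[140,300],g[130,225])
E
```

```text
[87 94 96] [88 95 97] [82 88 90] [128 129 124]
```

View pics/c1.png

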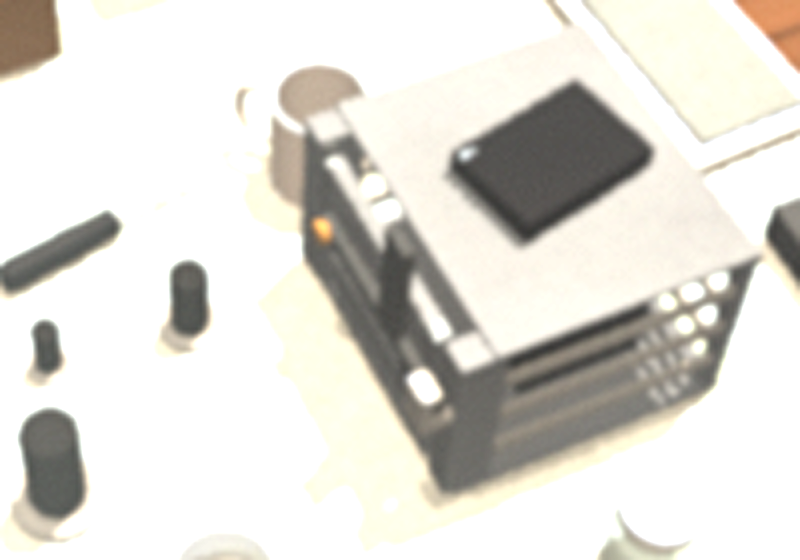

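View pics/c2.png

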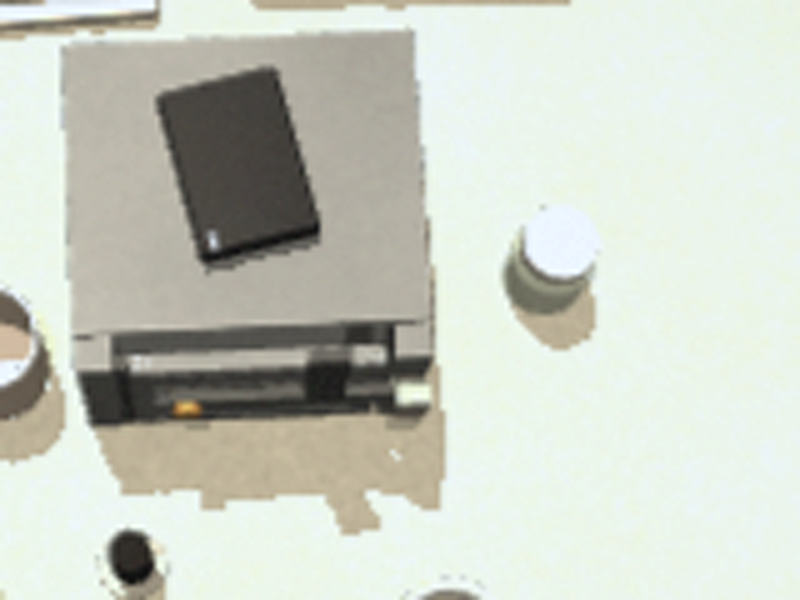

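Crops: the middle-sized post (c1 189,300; c2 131,557) is clearly between the small and large ones in size, and it stands in front of the hinge side. The thumb plate is the dark upright at c1 (398,275), c2 (328,375). The roof corners in c2 are (62,44), (412,31), (430,320) and (75,338).

```bash
python3 - <<'E'
from h import *
import cv2
T=lambda u,v:((u+.5)/5-.5+225,(v+.5)/5-.5+105)
S=lambda u,v:((u+.5)/4-.5+180,(v+.5)/4-.5+150)
np.set_printoptions(precision=4,suppress=True)
tc=[onz("top",*T(*p),.16)[:2] for p in[(62,44),(412,31),(430,320),(75,338)]]
sc=[onz("scene",*S(*p),.16)[:2] for p in[(575,25),(758,257),(492,355),(345,103)]]
print("top corners",tc,"\nscene",sc)
for c in(tc,sc):
    c=np.array(c); print([np.linalg.norm(c[i]-c[(i+1)%4]) for i in range(4)])
    for a,b in((0,1),(3,2)):
        e=c[a]-c[b]; print("yaw from y-edge",np.degrees(np.arctan2(-e[0],e[1])))
    for a,b in((0,3),(1,2)):
        e=c[a]-c[b]; print("yaw from x-edge",np.degrees(np.arctan2(e[1],e[0])))
# plate top (z .215): front-top edge
print("plate top L,R (top cam)",onz("top",*T(306,350),.215),onz("top",*T(350,350),.215))
print("plate top scene",onz("scene",*S(386,228),.215),onz("scene",*S(412,240),.215))
# posts: dark mask; top disc centre
t=cv2.imread("pics/top0.png");s=cv2.imread("pics/scene0.png")
print("post top disc:",onz("top",*T(131,553),.066),onz("scene",*S(189,270),.066))
for R in [(131,557)]:
    print(tri(S(189,272),T(131,550)))
E
```

```text
top corners [array([0.8294, 0.0973]), array([ 0.833 , -0.1341]), array([ 0.6344, -0.1366]), array([0.6279, 0.0904])] 
scene [array([0.8189, 0.091 ]), array([ 0.8268, -0.1382]), array([ 0.6319, -0.1383]), array([0.6355, 0.0875])]
[np.float64(0.23140844234820848), np.float64(0.1986440561790302), np.float64(0.2271651660361648), np.float64(0.20161040825136034)]
yaw from y-edge 0.8809233295149892
yaw from y-edge 1.6206219838056597
yaw from x-edge 1.9396274649144747
yaw from x-edge 0.7260085896483884
[np.float64(0.22936272321924256), np.float64(0.1948859968151079), np.float64(0.22575139861273813), np.float64(0.1834781267087284)]
yaw from y-edge 1.9657354956075006
yaw from y-edge -0.9071439287277612
yaw from x-edge 1.099532437767702
yaw from x-edge 0.004754054792528701
plate top L,R (top cam) [ 0.6014 -0.0538  0.215 ] [ 0.6008 -0.0806  0.215 ]
plate top scene [ 0.593  -0.0594  0.215 ] [ 0.6037 -0.0741  0.215 ]
post top disc: [0.5039 0.0605 0.066 ] [0.5068 0.0619 0.066 ]
(array([0.5061, 0.0605, 0.0658]), np.float64(0.0002498807480642269))
```

arm_command --increments "-0.025 -0.025 -0.02 0 -1; -0.05 -0.05 -0.04 0 -1; -0.075 -0.075 -0.06 0 -1; -0.1 -0.1 -0.08 0 -1; -0.12 -0.12 -0.1 0 -1"

```text
time_s: 0.52
tcp_pos: [0.2409, 0.5125, 0.3073]
tcp_rot: [[-0.975, 0.222, 0.0], [0.222, 0.975, -0.0], [-0.0, -0.0, -1.0]]
ft_force: [0.6, 0.3, -0.3]
width: 0.0931
grasp_force: 0.0
```

arm_command --increments "-0.028 -0.028 0 0 -1; -0.056 -0.056 0 0 -1; -0.084 -0.084 0 0 -1; -0.112 -0.112 0 0 -1; -0.14 -0.14 0 0 -1"

```text
time_s: 0.93
tcp_pos: [0.346, 0.3452, 0.3064]
tcp_rot: [[-0.975, 0.222, 0.0], [0.222, 0.975, -0.0], [-0.0, -0.0, -1.0]]
ft_force: [1.3, 0.8, 0.4]
width: 0.0932
grasp_force: 0.0
```

arm_command --increments "-0.028 -0.028 0 0 -1; -0.056 -0.056 0 0 -1; -0.084 -0.084 0 0 -1; -0.112 -0.112 0 0 -1; -0.14 -0.14 0 0 -1"

```text
time_s: 1.35
tcp_pos: [0.4515, 0.1775, 0.3065]
tcp_rot: [[-0.975, 0.222, 0.0], [0.222, 0.975, 0.0], [-0.0, 0.0, -1.0]]
ft_force: [0.5, 1.2, -0.8]
width: 0.0931
grasp_force: 0.0
```

arm_command --increments "-0.028 -0.028 0 0 -1; -0.056 -0.056 0 0 -1; -0.084 -0.084 0 0 -1; -0.112 -0.112 0 0 -1; -0.14 -0.14 0 0 -1"

```text
time_s: 1.77
tcp_pos: [0.5571, 0.0097, 0.3064]
tcp_rot: [[-0.975, 0.222, -0.0], [0.222, 0.975, 0.0], [0.0, 0.0, -1.0]]
ft_force: [0.3, 2.2, -0.1]
width: 0.0931
grasp_force: 0.0
```

arm_command --increments "0 0 0 7 0.4; 0 0 0 14 0.4; 0 0 0 21 0.4; 0 0 0 28 0.4; 0 0 0 35 0.4"

```text
time_s: 2.18
tcp_pos: [0.5565, 0.0116, 0.3062]
tcp_rot: [[-0.667, 0.745, -0.001], [0.745, 0.667, 0.0], [0.0, -0.0, -1.0]]
ft_force: [-0.0, -0.0, 0.4]
width: 0.0643
grasp_force: 0.0
```

arm_command --increments "0 0 0 7 0.4; 0 0 0 14 0.4; 0 0 0 21 0.4; 0 0 0 28 0.4; 0 0 0 35 0.4"

```text
time_s: 2.6
tcp_pos: [0.5564, 0.0118, 0.3062]
tcp_rot: [[-0.119, 0.993, -0.001], [0.993, 0.119, -0.0], [0.0, -0.001, -1.0]]
ft_force: [0.1, 0.1, -0.2]
width: 0.0312
grasp_force: 0.0
```

arm_command --increments "0 0 0 6 0.4; 0 0 0 6 0.4; 0 0 0 6 0.4"

```text
time_s: 2.85
tcp_pos: [0.5564, 0.0118, 0.3063]
tcp_rot: [[-0.024, 1.0, -0.0], [1.0, 0.024, -0.0], [-0.0, -0.0, -1.0]]
ft_force: [0.6, 0.0, -0.3]
width: 0.0279
grasp_force: 0.0
```

arm_command --increments "-0.03 0.014 0 0 0.4; -0.06 0.028 0 0 0.4; -0.0805 0.0375 0 0 0.4; -0.0805 0.0375 0.03 0 0.4; -0.0805 0.0375 0.06 0 0.4"

```text
time_s: 3.27
tcp_pos: [0.5965, -0.0692, 0.2467]
tcp_rot: [[-0.023, 1.0, 0.002], [1.0, 0.023, -0.0], [-0.0, 0.002, -1.0]]
ft_force: [1.8, 0.5, -0.7]
width: 0.028
grasp_force: 0.0
```

```bash
python3 - <<'E'
from h import *
import cv2
a=eyes.grab_frame("scene")[:,:,::-1][160:270,240:350]; b=eyes.grab_frame("top")[:,:,::-1][140:240,230:330]
f=lambda i:cv2.convertScaleAbs(cv2.resize(i,(400,400),interpolation=cv2.INTER_CUBIC),alpha=1.6,beta=20)
cv2.imwrite("pics/c3.png",np.hstack([f(a),f(b)]))
E
```

```text
(no output)
```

View pics/c3.png

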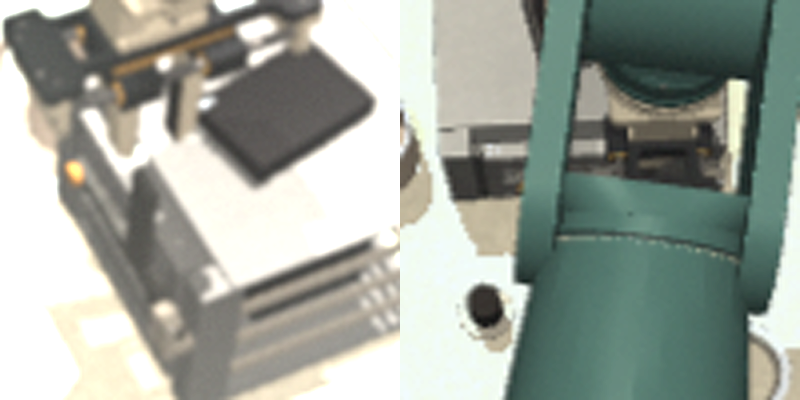

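In the scene crop the two fingertips, at (118,145) and (185,135), straddle the line above the thumb plate's top at (145,165). Descending.

arm_command --increments "0 0 0.01 0 0.4; 0 0 0.02 0 0.4; 0 0 0.03 0 0.4; 0 0 0.04 0 0.4; 0 0 0.049 0 0.4"

```text
time_s: 3.78
tcp_pos: [0.5957, -0.0678, 0.197]
tcp_rot: [[-0.021, 1.0, 0.0], [1.0, 0.021, -0.0], [-0.0, 0.0, -1.0]]
ft_force: [-0.6, -0.1, -0.0]
width: 0.0281
grasp_force: 0.0
```

arm_command --increments "0 0.001 0 0 0.4; 0 0.002 0 0 0.4; 0 0.003 0 0 0.4; 0 0.004 0 0 0.4; 0 0.004 0 0 0.4"

```text
time_s: 4.2
tcp_pos: [0.6, -0.0678, 0.1981]
tcp_rot: [[-0.021, 1.0, 0.001], [1.0, 0.021, -0.0], [-0.0, 0.001, -1.0]]
ft_force: [-0.2, 0.7, -0.7]
width: 0.0281
grasp_force: 0.0
```

Continue inward until the near finger touches (expected near TCP x of about 0.6065).

arm_command --increments "0 0.001 0 0 0.4; 0 0.002 0 0 0.4; 0 0.003 0 0 0.4; 0 0.003 0 0 0.4; 0 0.003 0 0 0.4"

```text
time_s: 4.62
tcp_pos: [0.6027, -0.0678, 0.1975]
tcp_rot: [[-0.021, 1.0, -0.0], [1.0, 0.021, -0.0], [-0.0, -0.0, -1.0]]
ft_force: [-0.4, 0.4, 0.4]
width: 0.0279
grasp_force: 0.0
```

arm_command --increments "0 0.001 0 0 0.4; 0 0.001 0 0 0.4; 0 0.002 0 0 0.4; 0 0.002 0 0 0.4; 0 0.002 0 0 0.4"

```text
time_s: 5.03
tcp_pos: [0.6047, -0.0677, 0.1975]
tcp_rot: [[-0.021, 1.0, -0.0], [1.0, 0.021, 0.0], [0.0, -0.0, -1.0]]
ft_force: [0.5, -0.1, 0.2]
width: 0.028
grasp_force: 0.0
```

arm_command --increments "0 0.0005 0 0 0.4; 0 0.001 0 0 0.4; 0 0.001 0 0 0.4; 0 0.001 0 0 0.4"

```text
time_s: 5.37
tcp_pos: [0.6056, -0.0677, 0.1975]
tcp_rot: [[-0.021, 1.0, -0.0], [1.0, 0.021, 0.0], [0.0, -0.0, -1.0]]
ft_force: [-0.0, -0.0, -1.1]
width: 0.0278
grasp_force: 0.0
```

arm_command --increments "0 0.0005 0 0 0.4; 0 0.001 0 0 0.4; 0 0.001 0 0 0.4; 0 0.001 0 0 0.4"

```text
time_s: 5.7
tcp_pos: [0.6064, -0.0677, 0.1975]
tcp_rot: [[-0.021, 1.0, -0.001], [1.0, 0.021, 0.0], [0.0, -0.001, -1.0]]
ft_force: [-4.1, -0.0, 0.7]
width: 0.0278
grasp_force: 2.2
```

arm_command --increments "0 0.0005 0 0 0.4; 0 0.001 0 0 0.4; 0 0.001 0 0 0.4; 0 0.001 0 0 0.4"

```text
time_s: 6.03
tcp_pos: [0.6072, -0.0678, 0.1975]
tcp_rot: [[-0.02, 1.0, -0.001], [1.0, 0.02, -0.0], [-0.0, -0.001, -1.0]]
ft_force: [-7.0, -0.7, 1.9]
width: 0.0279
grasp_force: 3.2
```

arm_command --increments "0 -0.005 0 0 0.4; 0 -0.0105 0 0 0.4; 0 -0.0105 0 0 0.5; 0 -0.0105 0 0 0.6; 0 -0.0105 0 0 0.65"

```text
time_s: 6.45
tcp_pos: [0.5972, -0.0679, 0.1977]
tcp_rot: [[-0.021, 1.0, 0.001], [1.0, 0.021, -0.0], [-0.0, 0.001, -1.0]]
ft_force: [0.5, 0.0, -0.1]
width: 0.0178
grasp_force: 0.0
```

arm_command --increments "0 0 0 0 0.7; 0 0 0 0 0.75; 0 0 0 0 0.78; 0 0 0 0 0.78"

```text
time_s: 6.78
tcp_pos: [0.5972, -0.0679, 0.1975]
tcp_rot: [[-0.021, 1.0, -0.0], [1.0, 0.021, 0.0], [0.0, -0.0, -1.0]]
ft_force: [-0.5, 0.1, 0.1]
width: 0.0102
grasp_force: 0.0
```

arm_command --increments "0 0 0 0 0.82; 0 0 0 0 0.86; 0 0 0 0 1; 0 0 0 0 1; 0 0 0 0 1"

```text
time_s: 7.2
tcp_pos: [0.5967, -0.0679, 0.1975]
tcp_rot: [[-0.021, 1.0, -0.001], [1.0, 0.021, -0.0], [-0.0, -0.001, -1.0]]
ft_force: [-5.4, -1.0, 1.9]
width: 0.0072
grasp_force: 30.0
```

arm_command --increments "0 0.0007 0 -0.3 1; 0 0.0014 0 -0.6 1; 0 0.002 0 -0.9 1; 0 0.002 0 -0.9 1"

```text
time_s: 7.53
tcp_pos: [0.5984, -0.0681, 0.1975]
tcp_rot: [[-0.036, 0.999, -0.002], [0.999, 0.036, -0.0], [-0.0, -0.002, -1.0]]
ft_force: [-8.5, -2.0, 1.9]
width: 0.0071
grasp_force: 30.0
```

arm_command --increments "0 0.0005 0 -0.2 1; 0 0.001 0 -0.4 1; 0 0.001 0 -0.4 1; 0 0.001 0 -0.4 1"

```text
time_s: 7.87
tcp_pos: [0.5993, -0.0682, 0.1974]
tcp_rot: [[-0.043, 0.999, -0.002], [0.999, 0.043, -0.001], [-0.0, -0.002, -1.0]]
ft_force: [-9.5, -2.2, 2.4]
width: 0.0073
grasp_force: 30.0
```

arm_command --increments "0 0.0003 0 0 1; 0 0.0006 0 0 1; 0 0.0006 0 0 1; 0 0.0006 0 0 1"

```text
time_s: 8.2
tcp_pos: [0.5998, -0.0682, 0.1974]
tcp_rot: [[-0.043, 0.999, -0.003], [0.999, 0.043, -0.001], [-0.001, -0.003, -1.0]]
ft_force: [-10.0, -2.7, 2.9]
width: 0.0074
grasp_force: 30.0
```

arm_command --increments "0 0.0003 0 0 1; 0 0.0006 0 0 1; 0 0.0006 0 0 1; 0 0.0006 0 0 1"

```text
time_s: 8.53
tcp_pos: [0.6003, -0.0682, 0.1975]
tcp_rot: [[-0.043, 0.999, -0.003], [0.999, 0.043, -0.001], [-0.001, -0.003, -1.0]]
ft_force: [-11.7, -2.2, 2.4]
width: 0.0072
grasp_force: 30.0
```

arm_command --increments "0.0013 0 -0.0014 0 1; 0.0027 0 -0.0029 0 1; 0.004 0 -0.0043 0 1; 0.004 0 -0.0043 0 1"

```text
time_s: 8.87
tcp_pos: [0.5999, -0.064, 0.2014]
tcp_rot: [[-0.043, 0.999, -0.003], [0.999, 0.043, -0.001], [-0.0, -0.004, -1.0]]
ft_force: [-10.7, -2.9, -1.4]
width: 0.0069
grasp_force: 30.0
```

arm_command --increments "0.0014 0.0002 -0.0014 0 1; 0.0029 0.0003 -0.0028 0 1; 0.0043 0.0003 -0.0041 0 1; 0.0043 0.0003 -0.0041 0 1"

```text
time_s: 9.2
tcp_pos: [0.5998, -0.0594, 0.2052]
tcp_rot: [[-0.043, 0.999, -0.004], [0.999, 0.043, -0.0], [0.0, -0.004, -1.0]]
ft_force: [-11.8, -1.0, -2.6]
width: 0.0073
grasp_force: 30.0
```

arm_command --increments "0.0015 0 -0.0013 0 1; 0.003 0 -0.0026 0 1; 0.0045 0 -0.0039 0 1; 0.0045 0 -0.0039 0 1"

```text
time_s: 9.53
tcp_pos: [0.5996, -0.0547, 0.2088]
tcp_rot: [[-0.043, 0.999, -0.005], [0.999, 0.043, 0.0], [0.0, -0.005, -1.0]]
ft_force: [-12.6, 0.2, -2.9]
width: 0.0076
grasp_force: 30.0
```

arm_command --increments "0.0015 0 -0.0012 0 1; 0.003 0 -0.0025 0 1; 0.0047 0 -0.0037 0 1; 0.0047 0 -0.0037 0 1"

```text
time_s: 9.87
tcp_pos: [0.5993, -0.05, 0.2123]
tcp_rot: [[-0.043, 0.999, -0.005], [0.999, 0.043, 0.0], [0.001, -0.005, -1.0]]
ft_force: [-12.9, -0.1, -5.1]
width: 0.0074
grasp_force: 30.0
```

arm_command --increments "0.002 0 -0.0014 0 1; 0.0035 0 -0.0026 0 1; 0.0035 0 -0.0026 0 1; 0.0035 0 -0.0026 0 1"

```text
time_s: 10.2
tcp_pos: [0.5991, -0.0466, 0.2146]
tcp_rot: [[-0.043, 0.999, -0.005], [0.999, 0.043, 0.0], [0.001, -0.005, -1.0]]
ft_force: [-12.6, 0.5, -6.0]
width: 0.0077
grasp_force: 30.0
```

```bash
python3 - <<'E'
from h import *
import cv2
a=eyes.grab_frame("scene")[:,:,::-1][170:270,240:340]
cv2.imwrite("pics/c4.png",cv2.convertScaleAbs(cv2.resize(a,(600,600),interpolation=cv2.INTER_CUBIC),alpha=1.6,beta=20))
E
```

```text
(no output)
```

View pics/c4.png

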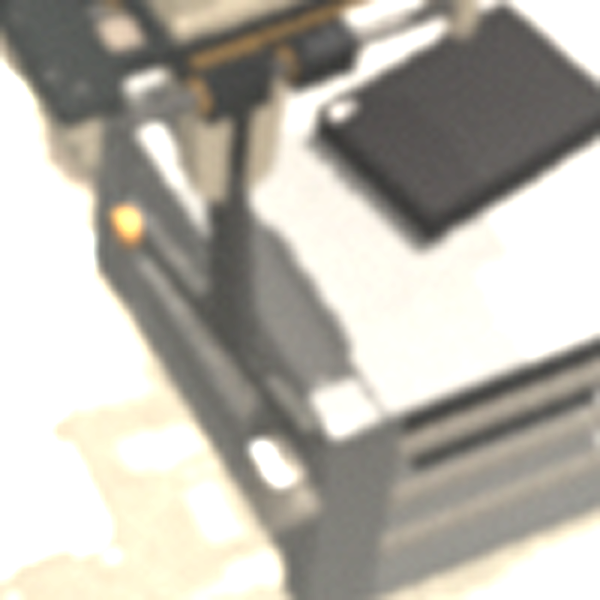

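The bar runs up clear of the catch (the white block at 275,465) and the plate is firmly between the fingers. Next is a little more lift, then a gentle start of the swing.

arm_command --increments "0.002 0 -0.0013 0 1; 0.0023 -0.0019 -0.0013 1 1; 0.0026 -0.0038 -0.0013 2 1; 0.003 -0.0057 -0.0013 3 1; 0.0034 -0.0076 -0.0013 4 1"

```text
time_s: 10.67
tcp_pos: [0.5926, -0.0433, 0.2163]
tcp_rot: [[0.027, 1.0, -0.002], [1.0, -0.027, 0.001], [0.001, -0.002, -1.0]]
ft_force: [0.8, 4.2, -12.2]
width: 0.0073
grasp_force: 30.0
```

arm_command --increments "-0.001 0 0.0008 0 1; -0.002 0 0.0015 0 1; -0.002 0 0.0015 0 1"

```text
time_s: 10.92
tcp_pos: [0.5927, -0.0454, 0.2151]
tcp_rot: [[0.026, 1.0, -0.001], [1.0, -0.026, 0.001], [0.001, -0.001, -1.0]]
ft_force: [-0.2, 6.3, -12.9]
width: 0.0075
grasp_force: 30.0
```

The load is purely radial, pulling towards the latch pivot, so I'm pulling slightly outward of the arc. Relieve it by about 1.2 mm.

arm_command --increments "0.0008 0 0.001 0 1; 0.0008 0 0.001 0 1; 0.0008 0 0.001 0 1"

```text
time_s: 11.17
tcp_pos: [0.593, -0.045, 0.2152]
tcp_rot: [[0.027, 1.0, 0.0], [1.0, -0.027, -0.0], [-0.0, 0.0, -1.0]]
ft_force: [-2.3, 1.5, -5.1]
width: 0.0074
grasp_force: 30.0
```

arm_command --increments "0.0006 -0.0038 0 2 1; 0.0014 -0.0076 0 4 1; 0.0023 -0.0113 0 6 1; 0.0033 -0.015 0 8 1; 0.0045 -0.0187 0 10 1"

```text
time_s: 11.58
tcp_pos: [0.5745, -0.04, 0.2153]
tcp_rot: [[0.202, 0.979, 0.001], [0.979, -0.202, -0.0], [-0.0, 0.001, -1.0]]
ft_force: [0.9, 0.5, -5.5]
width: 0.0077
grasp_force: 30.0
```

arm_command --increments "0.0014 -0.0076 0 4 1; 0.0033 -0.015 0 8 1; 0.0057 -0.0223 0 12 1; 0.0086 -0.0294 0 16 1; 0.012 -0.0363 0 20 1"

```text
time_s: 12.0
tcp_pos: [0.5412, -0.0209, 0.2153]
tcp_rot: [[0.526, 0.851, 0.001], [0.851, -0.526, -0.0], [0.001, 0.001, -1.0]]
ft_force: [1.4, 2.1, -8.0]
width: 0.007
grasp_force: 30.0
```

arm_command --increments "0.0014 -0.0076 0 4 1; 0.0033 -0.015 0 8 1; 0.0057 -0.0223 0 12 1; 0.0086 -0.0294 0 16 1; 0.012 -0.0363 0 20 1"

```text
time_s: 12.42
tcp_pos: [0.5168, 0.0085, 0.2151]
tcp_rot: [[0.785, 0.619, 0.002], [0.619, -0.785, -0.0], [0.001, 0.001, -1.0]]
ft_force: [4.1, 1.6, -9.9]
width: 0.0073
grasp_force: 30.0
```

arm_command --increments "0.002 -0.0076 0.0008 4 1; 0.0039 -0.015 0.0008 8 1; 0.0063 -0.0223 0.0008 12 1; 0.0081 -0.0267 0.0008 14.5 1; 0.0098 -0.0303 0.0008 16.5 1"

```text
time_s: 12.83
tcp_pos: [0.5056, 0.0382, 0.215]
tcp_rot: [[0.928, 0.372, 0.002], [0.372, -0.928, -0.001], [0.002, 0.001, -1.0]]
ft_force: [0.3, -0.5, -2.7]
width: 0.0074
grasp_force: 30.0
```

```bash
python3 - <<'E'
from h import *
import cv2
a=eyes.grab_frame("scene")[:,:,::-1][150:270,190:350]
cv2.imwrite("pics/c5.png",cv2.convertScaleAbs(cv2.resize(a,(800,600),interpolation=cv2.INTER_CUBIC),alpha=1.6,beta=20))
E
```

```text
(no output)
```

View pics/c5.png

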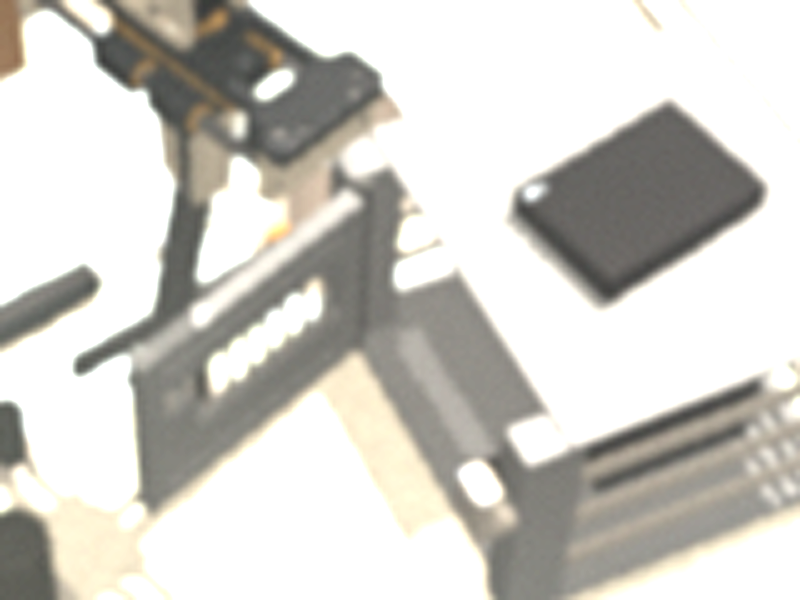

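The gate stands at about 69°, with the bar raised and the plate held. Now creep towards the post, watching the force.

arm_command --increments "0.0003 -0.0019 0 1 1; 0.0006 -0.0038 0 2 1; 0.001 -0.0057 0 3 1; 0.0014 -0.0076 0 4 1; 0.0018 -0.0094 0 5 1"

```text
time_s: 13.3
tcp_pos: [0.5035, 0.0475, 0.2146]
tcp_rot: [[0.957, 0.29, 0.0], [0.29, -0.957, -0.0], [0.0, 0.0, -1.0]]
ft_force: [-4.0, -1.9, 4.7]
width: 0.0073
grasp_force: 30.1
```

arm_command --increments "0.0002 -0.001 0 0.5 1; 0.0003 -0.0019 0 1 1; 0.0003 -0.0019 0 1 1"

```text
time_s: 13.55
tcp_pos: [0.5032, 0.0496, 0.2145]
tcp_rot: [[0.962, 0.274, 0.0], [0.274, -0.962, 0.0], [0.0, -0.0, -1.0]]
ft_force: [-5.1, -1.2, 6.2]
width: 0.0074
grasp_force: 30.1
```

arm_command --increments "0.0002 -0.001 0 0.5 1; 0.0003 -0.0019 0 1 1; 0.0003 -0.0019 0 1 1"

```text
time_s: 13.8
tcp_pos: [0.503, 0.0515, 0.2145]
tcp_rot: [[0.966, 0.258, 0.0], [0.258, -0.966, 0.0], [0.0, -0.0, -1.0]]
ft_force: [-5.1, -0.9, 6.1]
width: 0.0075
grasp_force: 30.1
```

arm_command --increments "0.0002 -0.001 0 0.5 1; 0.0003 -0.0019 0 1 1; 0.0003 -0.0019 0 1 1"

```text
time_s: 14.05
tcp_pos: [0.5028, 0.0534, 0.2145]
tcp_rot: [[0.971, 0.241, 0.0], [0.241, -0.971, 0.0], [0.0, -0.0, -1.0]]
ft_force: [-4.8, -0.0, 5.4]
width: 0.0075
grasp_force: 30.1
```

arm_command --increments "0.0002 -0.001 0 0.5 1; 0.0003 -0.0019 0 1 1; 0.0003 -0.0019 0 1 1"

```text
time_s: 14.3
tcp_pos: [0.5026, 0.0553, 0.2144]
tcp_rot: [[0.975, 0.224, 0.0], [0.224, -0.975, 0.0], [0.0, -0.0, -1.0]]
ft_force: [-4.7, -0.1, 5.6]
width: 0.0076
grasp_force: 30.1
```

arm_command --increments "0.0002 -0.001 0 0.5 1; 0.0003 -0.0019 0 1 1; 0.0003 -0.0019 0 1 1"

```text
time_s: 14.55
tcp_pos: [0.5025, 0.0571, 0.2144]
tcp_rot: [[0.978, 0.207, 0.0], [0.207, -0.978, -0.0], [0.0, 0.0, -1.0]]
ft_force: [-4.1, -2.1, 5.0]
width: 0.0075
grasp_force: 30.1
```

arm_command --increments "0.0001 -0.0005 0 0.3 1; 0.0002 -0.001 0 0.6 1; 0.0002 -0.001 0 0.6 1"

```text
time_s: 14.8
tcp_pos: [0.5026, 0.0574, 0.2145]
tcp_rot: [[0.981, 0.196, 0.0], [0.196, -0.981, -0.002], [0.0, 0.002, -1.0]]
ft_force: [-3.3, -7.0, 4.3]
width: 0.0069
grasp_force: 30.0
```

Contact with the post is at about 5 N. Ease off slightly and lower the bar along its arc.

arm_command --increments "0 0.0004 0 0 1; -0.0024 0.0004 0.0017 0 1; -0.0048 0.0004 0.0035 0 1; -0.0072 0.0004 0.0053 0 1; -0.0095 0.0004 0.0072 0 1"

```text
time_s: 15.22
tcp_pos: [0.4934, 0.0555, 0.2076]
tcp_rot: [[0.98, 0.197, 0.001], [0.197, -0.98, -0.001], [0.001, 0.001, -1.0]]
ft_force: [-4.7, -5.4, 8.0]
width: 0.0076
grasp_force: 30.0
```

arm_command --increments "-0.0022 0 0.002 0 1; -0.0045 0 0.0039 0 1; -0.0066 0 0.0059 0 1; -0.0087 0 0.008 0 1; -0.0087 0 0.008 0 1"

```text
time_s: 15.63
tcp_pos: [0.4845, 0.0538, 0.199]
tcp_rot: [[0.98, 0.197, 0.0], [0.197, -0.98, -0.001], [0.0, 0.001, -1.0]]
ft_force: [-3.3, -4.9, 5.1]
width: 0.0074
grasp_force: 30.0
```

arm_command --increments "0 0.0004 0 0 0.8; 0 0.0004 0 0 0.7; 0 0.0004 0 0 0.5; 0 0.0004 0 0 0.5; 0 0.0004 0 0 0.5"

```text
time_s: 16.05
tcp_pos: [0.4849, 0.0538, 0.1988]
tcp_rot: [[0.98, 0.197, -0.0], [0.197, -0.98, 0.0], [-0.0, -0.0, -1.0]]
ft_force: [-0.1, 0.1, 0.1]
width: 0.0227
grasp_force: 0.0
```

arm_command --increments "0 0 -0.01 0 0.5; 0 0 -0.02 0 0.5; 0 0 -0.04 0 0.5; 0 0 -0.07 0 0.5; 0 0 -0.1 0 0.5"

```text
time_s: 16.47
tcp_pos: [0.4845, 0.0538, 0.3009]
tcp_rot: [[0.98, 0.197, -0.0], [0.197, -0.98, 0.0], [-0.0, -0.0, -1.0]]
ft_force: [-0.0, 0.0, 0.6]
width: 0.0231
grasp_force: 0.0
```

arm_command --increments "-0.03 0 0 0 0.5; -0.06 0 0 0 0.5; -0.09 0 0 0 0.5; -0.12 0 0 0 0.5; -0.12 0 0 0 0.5"

```text
time_s: 16.88
tcp_pos: [0.3641, 0.0296, 0.3015]
tcp_rot: [[0.98, 0.197, 0.004], [0.197, -0.98, -0.0], [0.004, 0.001, -1.0]]
ft_force: [-1.3, 0.2, -0.2]
width: 0.0232
grasp_force: 0.0
```

```bash
python3 - <<'E'
from h import *
import cv2
a=eyes.grab_frame("scene")[:,:,::-1][150:285,180:360]; b=eyes.grab_frame("top")[:,:,::-1][130:280,210:330]
cv2.imwrite("pics/f_top.png",eyes.grab_frame("top")[:,:,::-1])
f=lambda i,s:cv2.convertScaleAbs(cv2.resize(i,s,interpolation=cv2.INTER_CUBIC),alpha=1.6,beta=15)
cv2.imwrite("pics/c6.png",np.hstack([f(a,(533,400)),f(b,(267,400))]))
E
```

```text
(no output)
```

View pics/c6.png

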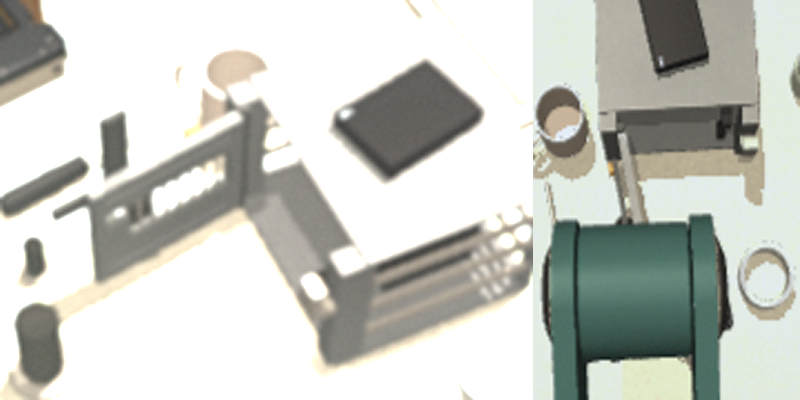

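The gate is open at the post, and the bar is back down with its plate upright at (115,145). The arm is clear and the bystanders haven't moved. Handing in.

```bash
python3 -c "
from bench import job
print(job.hand_in())"
```

```text
the job is handed in; nothing more can be done
None
```

I opened the gate until it touched the stop post (about 5 N), let the latch bar back down, let go and handed the job in at about 17 s; the final picture shows nothing else moved, but hand-in gave no verdict.

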